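Register the walnut sample in the corner of the photo board

ROBOT

A 6-joint arm with a two-finger parallel gripper is mounted at the origin on the work surface; the furniture and walls round the work are solid. World frame = base frame: x ahead of the robot, y to its left, z up, the work surface at z = 0. Lengths are in m, angles in rad, forces in N, time in s.
With the tool pointing down it reaches from about 0.25 to 0.725 m from the base axis. Payload 4 kg.
Tool frame: the origin (TCP) lies on the centre line of the jaws, within the pads' length; the fingertips stand 17 mm ahead of it and the grasp point (between the pads) lies 2 mm behind it; z points along the fingers, y is the line along which they close (so a half turn about z gives the same grasp; the last joint's range is limited). The gripper opens to 85 mm and grips with 20 to 120 N. Pads are 22 mm wide; open, the fingers measure 114 mm over their backs; the gripper's body (76 mm by 85 mm) begins 54 mm behind the grasp point. The pads swing forward as they close: fully open they stand 13 mm farther back than shut.
Start: joints at [1.293, 0.241, 0.005, 1.335, 0, 1.571], TCP at [0.137, 0.481, 0.248] pointing down, gripper open.
Joint ranges: [-2.72, 2.72], [-1.05, 1.87], [-1.09, 1.28], [-1.99, 2.15], [-1.42, 1.44], [-3.14, 3.14]. Speed limits (rad/s): [2.79, 2.79, 3.14, 3.14, 3.14, 3.14].

INTERFACE

Orientations are given as a unit quaternion [x, y, z, w].
In Python, from workcell import get_obs, imaging, order gives the robot as it stands.
- The arm moves only by the tool apply_moves, never from a script. Its argument "targets" is a list that holds one entry, the list of rows, each a list of 5 numbers: the shift along the world's x, y, z in units of 40 mm (1.0 is 40 mm), then the turn about the world's z in degrees, then the gripper command: -1 is shut, 1 is fully open, values between are in proportion. In form: [[[dx, dy, dz, turn, fingers], ...]]. A call has 1 to 8 rows; each row shifts and turns the commanded pose from where the row before left it; what a row does not reach is not made up. A row lasts 1/12 s, in which the tool goes at most 41.7 mm and 7.16 degrees, less where a joint would pass 70% of its speed; a pose out of reach is approached as far as the arm can. A call is refused whole if a number of a shift passes 1 or a number of a turn 7.16, either way. A call with a gripper value outside its range is refused whole. The fingers move at their own pace and stop on an object; the grip force is fixed at half the most. Time passes only in rows, so rows that do not move let the fingers close. It gives the time, the measured TCP pose, the force, the opening and the grip force at its end, in the units of the state.
- get_obs(): the state, without advancing time (a new reading comes with each control period).
- imaging.camera(name): name is "side" or "top" or "wrist"; returns (picture, depth): 384x512x3 uint8, blue, green, red; 384x512 float32, m along the optical axis (not along the pixel's ray), 0 where there is no reading.
- imaging.get_calibration(name): a dict with "camera_matrix" (3x3 intrinsics, pixels), "eye" and "rotation" of the camera in the world; the wrist camera has in their place "hand_eye" (4x4, takes a point from camera to tool coordinates, whose origin is the TCP and whose axes are the flange's). Camera axes: x right, y down, z forward; pixel columns grow to the right and rows downward; lengths in m; the calibration is good to about 2 mm. The wrist camera is an equidistant fisheye: a pixel r from the principal point sees the ray r / f radians off the axis. A picture is of the moment at which its call begins: read the wrist's pose just before it. get_calibration takes no time and is no camera call.
- order.job_done(): hands the job in; it is judged then, once.
The state is a dict: "clock": time; "joint_pos": joint angles; "joint_vel": joint speeds; "tau": joint torques, N m; "eef_pos": TCP position; "tool_rot": TCP orientation; "ft_force": force on the tool from outside, world axes, zero at the start; "ft_torque": the same for the moment, N m; "grip_width": finger opening in m; "grasp_force": force on a finger pad.
Only numpy, scipy, OpenCV 4.12 (cv2) and the standard library are available. Lean on these libraries where they do the work, as an engineer would, in place of code of your own. Each camera call takes 0.05 s, during which the arm holds its last target. There are 200 camera calls.

TASK

Push the dark walnut sample along the grey board into the inside corner of the two aluminium stop rails, so that it is squared up for its photograph: one long side flush against the long back rail and one end flush against the short side rail. Only push it with the fingers: do not grip, straddle or lift it. Leave the oak sample, the ash sample and the loupe where they are, and finish with the hand clear.

Things in the scene. Friction and masses are not known exactly. Their poses are not given: they have to be found in the camera images.
- board: Grey board, 270 x 500 x 5 mm, fixed. Origin: centre of its underside; x points away from the robot (small turn), y left. Two aluminium rails, 14 mm wide, 12 mm high above the sheet: back rail along y, inner face x = +117 mm, from y = -221 to +189; side rail along x, inner face y = +175 mm, from x = +42 to +117. The three samples stand in a row before the back rail, in any order.
- corner (a point): Inside corner of the L, where the inner faces of the two rails meet, on the top of the sheet (5 mm above the table); axes as the board's. A thin black outline on the sheet shows where the sample belongs. In these axes a seated sample, its length along y, has its origin at x = -22.5 mm, y = -46 mm, z = 0.
- wood_walnut: The one to push. Dark brown walnut wooden block, a material sample, 92 x 45 x 18 mm, loose, flat on the board, roughly parallel to the back rail, 40 to 85 g. Origin: centre of its underside; its x runs along the 92 mm length, y across the 45 mm width, z up. It slides with ordinary dry friction, a push of under 1 N.
- wood_oak: Mid-brown oak wooden block, a material sample, 92 x 45 x 18 mm, loose, flat on the board, roughly parallel to the back rail, 40 to 85 g. Origin: centre of its underside; its x runs along the 92 mm length, y across the 45 mm width, z up. To be left alone.
- wood_ash: Pale ash wooden block, a material sample, 92 x 45 x 18 mm, loose, flat on the board, roughly parallel to the back rail, 40 to 85 g. Origin: centre of its underside; its x runs along the 92 mm length, y across the 45 mm width, z up. To be left alone.
- loupe: Black stand loupe, an upright cylinder of 38 mm diameter, 34 mm high, loose on the table to the left of the board. Origin: centre of its underside. To be left alone.
Mind the look-alikes: they are no part of the job. What is shaped like the wood_walnut but blue or purple is not meant.

How it is judged:
By the outcome, as a careful person would: the job done as asked, in the order asked, and still so for the second after the job is handed in, with the robot touching nothing.
It also fails if it takes over 58 s, if anything falls off the work surface, if the arm or the gripper's body presses on something with over 40 N, if the wrist force passes 120 N, or if a joint passes its speed limit or range.

## Working session

There is one attempt and no reset: what is moved stays moved. The work goes in short steps, Python scripts to look and compute and a tool call to move; the robot and the scene stay as the last step left them, time stands still between calls to the robot, and variables do not carry over. Pictures are saved under pics/ and viewed, at most 10 in all, crops included, and the job is handed in when it is done.

Besides the shell and the picture viewer there is one more tool, called after ">>>" as name(argument=value, ...), one argument or row to a line, values as JSON. apply_moves: Moves the arm, as the interface text tells. Its arguments: {"type":"object","properties":{"targets":{"type":"array","items":{"type":"array","items":{"type":"array","items":{"type":"number"}}}}},"required":["targets"]}

```bash
mkdir -p pics; ls; python3 - <<'E'
from workcell import get_obs, imaging
import cv2,numpy as np
o=get_obs();print({k:np.round(v,3).tolist() for k,v in o.items()})
for n in("top","side"):
    p,d=imaging.camera(n);cv2.imwrite(f"pics/{n}0.png",p);np.save(f"{n}0.npy",d)
    print(n,imaging.get_calibration(n))
E
```

```text
pics
{'clock': 0.0, 'joint_pos': [1.293, 0.241, 0.004, 1.335, -0.0, 1.571], 'joint_vel': [0.001, 0.002, 0.0, -0.002, 0.001, 0.0], 'tau': [0.001, -37.232, 25.241, 0.017, -0.0, 0.0], 'eef_pos': [0.137, 0.48, 0.247], 'tool_rot': [0.138, 0.99, -0.001, -0.0], 'ft_force': [0.741, -0.094, 0.154], 'ft_torque': [0.076, -0.015, 0.006], 'grasp_force': 0.0, 'grip_width': 0.085}
top {'camera_matrix': array([[351.65297538,   0.        , 259.66242001],
       [  0.        , 351.65297538, 188.33655183],
       [  0.        ,   0.        ,   1.        ]]), 'eye': array([0.33506832, 0.10491679, 1.16327564]), 'rotation': array([-0.70030722,  0.71187527, -0.0397669 ,  0.03495699])}
side {'camera_matrix': array([[487.82940038,   0.        , 258.1196699 ],
       [  0.        , 487.82940038, 192.81332331],
       [  0.        ,   0.        ,   1.        ]]), 'eye': array([-0.09307858,  1.12566885,  0.70591406]), 'rotation': array([-0.20529196,  0.84153262, -0.48606551,  0.11583775])}
```

View pics/top0.png

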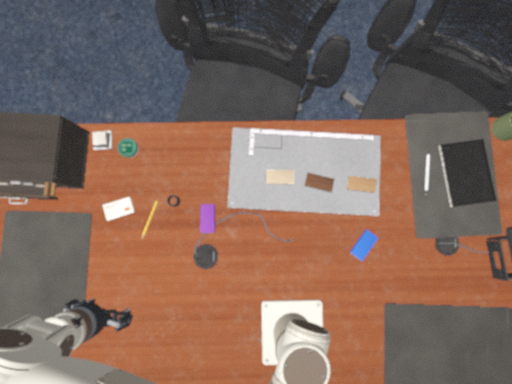

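View pics/side0.png

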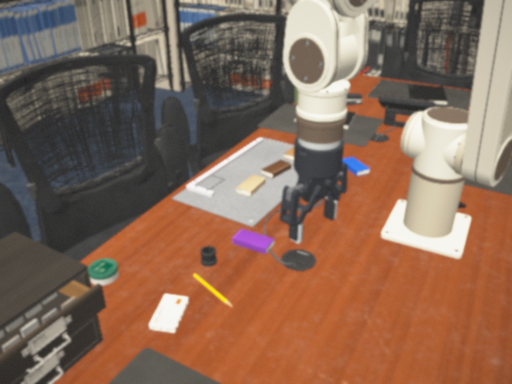

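The top view shows ash at (280,177), walnut at (320,182), oak at (361,184). The rail corner is at about (251,133) with the outline at (268,142), and the loupe is at (173,200).

```bash
cat > h.py <<'E'
import cv2,numpy as np
from scipy.spatial.transform import Rotation as R
from workcell import imaging,get_obs
def rays(n,uv):
    c=imaging.get_calibration(n);uv=np.atleast_2d(uv).astype(float)
    K=c["camera_matrix"]
    d=np.c_[(uv-K[:2,2])/[K[0,0],K[1,1]],np.ones(len(uv))]
    return c["eye"],R.from_quat(c["rotation"]).apply(d)
def plane(n,uv,z):
    e,d=rays(n,uv);return (e+d*((z-e[2])/d[:,2])[:,None])[:,:2]
def rect(pts):
    """centre, size, angle (deg) of the long side to world y"""
    (c,s,a)=cv2.minAreaRect((pts*1000).astype(np.float32))
    if s[0]<s[1]: a+=90; s=s[::-1]
    return np.round(c,1),np.round(s,1),round((a-90+90)%180-90,2)
def blobs(m,lo,hi):
    cs,_=cv2.findContours(m.astype(np.uint8)*255,cv2.RETR_EXTERNAL,cv2.CHAIN_APPROX_NONE)
    return [c[:,0] for c in cs if lo<cv2.contourArea(c)<hi]
E
python3 - <<'E'
from h import *
p=cv2.imread("pics/top0.png");
S=p[105:225,220:390]
cv2.imwrite("pics/crop0.png",cv2.resize(S,None,fx=4.5,fy=4.5,interpolation=cv2.INTER_CUBIC))
h=cv2.cvtColor(p,cv2.COLOR_BGR2HSV).astype(int)
roi=np.zeros(p.shape[:2],bool);roi[105:225,215:400]=1
b=p.astype(int)
wood=roi&(b[...,2]-b[...,0]>25);wood[:158]=0;wood[200:]=0;wood[:,:240]=0;wood[:,378:]=0
for c in blobs(wood,100,900):
    m=np.zeros(p.shape[:2],np.uint8);cv2.drawContours(m,[c],-1,1,-1)
    print(rect(plane("top",c,.023)),p[m>0].mean(0).round(), cv2.contourArea(c))
g=roi&(abs(b[...,2]-b[...,0])<25)&(b.sum(2)>250)
for c in blobs(g,4000,20000):print("board",rect(plane("top",c,.005)))
w=roi&(b.min(2)>205)
for c in blobs(w,10,5000):print("rail",rect(plane("top",c,.017)),c.min(0),c.max(0))
E
```

```text
(array([ 465.4, -236.6]), array([94.2, 47. ]), -8.59) [133. 168. 202.] 368.0
(array([474.1, -98.1]), array([88.8, 43.1]), -14.03) [ 84. 106. 141.] 315.5
(array([494. ,  30.5]), array([88.7, 43. ]), -0.92) [186. 211. 229.] 351.0
board (array([515.3, -54.1]), array([498.1, 271. ]), -4.12)
rail (array([609.2, -76.3]), array([417. ,  88.1]), -0.86) [248 129] [373 155]
```

View pics/crop0.png

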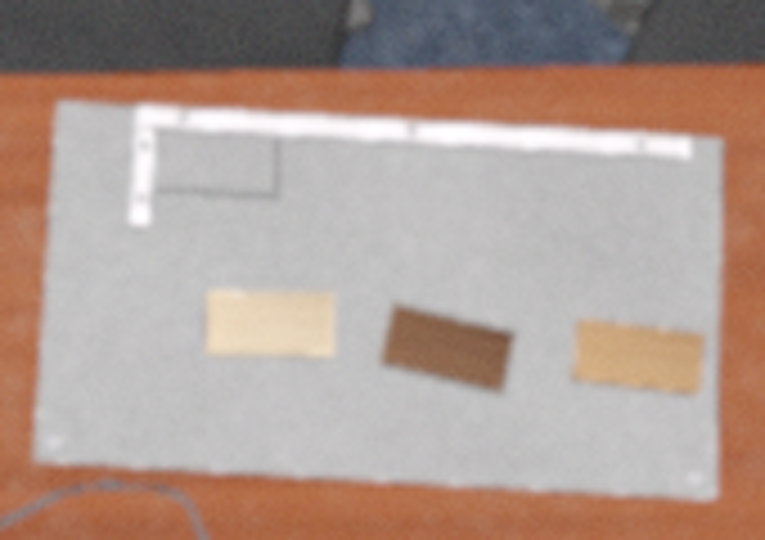

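The layout is clear. In board axes walnut sits at (-38,-47), yawed about -10° to the board. Its target is (94.5,129). I'll move above its near side with the fingers part-open.

>>> apply_moves(
  targets=[
    [[0.43, -0.89, 0, 0.73, 0.18], [0.43, -0.89, 0, 0.73, 0.18], [0.43, -0.89, 0, 0.73, 0.18], [0.43, -0.89, 0, 0.73, 0.18], [0.43, -0.89, 0, 0.73, 0.18], [0.43, -0.89, 0, 0.73, 0.18], [0.43, -0.89, 0, 0.73, 0.18], [0.43, -0.89, 0, 0.73, 0.18]],
  ],
)

```text
clock: 0.77
eef_pos: [0.2747, 0.1942, 0.2481]
tool_rot: [0.087, 0.996, -0.0, 0.0]
ft_force: [2.0, -0.0, 0.9]
grip_width: 0.0506
grasp_force: 0.0
```

>>> apply_moves(
  targets=[
    [[0.43, -0.89, 0, 0.73, 0.18], [0.43, -0.89, 0, 0.73, 0.18], [0.43, -0.89, 0, 0.73, 0.18], [0.43, -0.89, 0, 0.73, 0.18], [0.43, -0.89, -0.4, 0.73, 0.18], [0.43, -0.89, -0.4, 0.73, 0.18], [0.43, -0.89, -0.4, 0.73, 0.18], [0, 0, 0, 0, 0.18]],
  ],
)

```text
clock: 1.43
eef_pos: [0.3946, -0.0558, 0.1985]
tool_rot: [0.047, 0.999, -0.001, -0.001]
ft_force: [0.6, 0.8, -0.0]
grip_width: 0.0504
grasp_force: 0.0
```

```bash
cat >> h.py <<'E'
def wplane(uv,z,o):
    c=imaging.get_calibration("wrist");K=c["camera_matrix"];H=np.array(c["hand_eye"])
    q=(np.atleast_2d(uv).astype(float)-K[:2,2]);r=np.hypot(*q.T);t=r/K[0,0]
    d=np.c_[q*(np.sin(t)/np.maximum(r,1e-9))[:,None],np.cos(t)]
    T=R.from_quat(o["tool_rot"]);d=T.apply(d@H[:3,:3].T);e=T.apply(H[:3,3])+o["eef_pos"]
    return (e+d*((z-e[2])/d[:,2])[:,None])[:,:2]
E
python3 - <<'E'
from h import *
o=get_obs();p,d=imaging.camera("wrist");cv2.imwrite("pics/w0.png",p)
import json;json.dump({k:np.array(o[k]).tolist() for k in("eef_pos","tool_rot")},open("w0.json","w"))
print(o["eef_pos"],o["tool_rot"],imaging.get_calibration("wrist"))
E
```

```text
[ 0.39459007 -0.05584298  0.19851851] [ 0.04719903  0.99888386 -0.0010574  -0.00147034] {'camera_matrix': array([[297.31863964,   0.        , 255.89375053],
       [  0.        , 297.31863964, 192.93662475],
       [  0.        ,   0.        ,   1.        ]]), 'hand_eye': array([[ 1.46503529e-03, -9.65605352e-01, -2.60007994e-01,
         6.48931617e-02],
       [ 9.99998906e-01,  1.36197355e-03,  5.76538988e-04,
         7.00310609e-04],
       [-2.02585122e-04, -2.60008555e-01,  9.65606292e-01,
        -1.25950826e-01],
       [ 0.00000000e+00,  0.00000000e+00,  0.00000000e+00,
         1.00000000e+00]])}
```

View pics/w0.png

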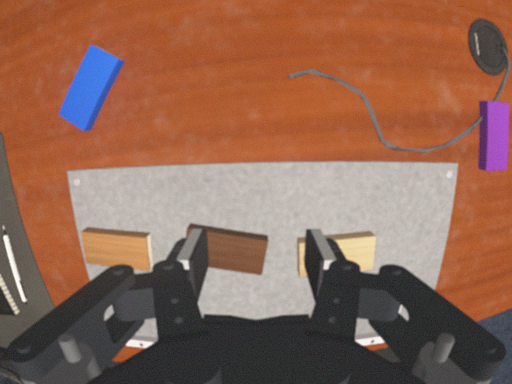

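The wrist view shows oak at (118,248), walnut at (228,248) and ash at (340,253). The fingers are in front, the board's near edge is at row 163, and the rail ends are at (140,343) and (370,341).

```bash
python3 - <<'E'
from h import *
import json
o=json.load(open("w0.json"))
c,y=np.array([515.3,-54.1]),np.radians(-4.12);M=np.array([[np.cos(y),-np.sin(y)],[np.sin(y),np.cos(y)]])
for n,uv,z in [("wal near -y",(193,225),.023),("wal near +y",(267,236),.023),("wal far +y",(264,274),.0235),("board nr -y",(68,172),.005),("board nr +y",(457,164),.005),("ash near",(375,234),.023),("oak near",(151,233),.023)]:
    w=wplane(uv,z,o)[0]*1000;print(n,w.round(1),"board",((w-c)@M).round(1))
E
```

```text
wal near -y [ 440.4 -129.3] board [-69.3 -80.4]
wal near +y [460.3 -49.2] board [-55.2   0.9]
wal far +y [508.1 -56.5] board [-7.  -2.9]
board nr -y [ 365.8 -291.6] board [-132.  -247.7]
board nr +y [400.7 203.3] board [-132.8  248.5]
ash near [472.3  76.4] board [-52.3 127.1]
oak near [ 446.6 -181.1] board [ -59.4 -131.6]
```

>>> apply_moves(
  targets=[
    [[0.28, -0.48, -0.7, 0.65, 0.18], [0.28, -0.47, -0.7, 0.65, 0.18], [0, 0, -0.7, 0, 0.18], [0, 0, -0.7, 0, 0.18], [0, 0, -0.5, 0, 0.18], [0, 0, -0.3, 0, 0.18], [0, 0, 0, 0, 0.18], [0, 0, 0, 0, 0.18]],
  ],
)

```text
clock: 2.15
eef_pos: [0.4157, -0.0878, 0.0573]
tool_rot: [0.031, 1.0, 0.0, -0.001]
ft_force: [-0.2, -0.5, -0.1]
grip_width: 0.0506
grasp_force: 0.0
```

>>> apply_moves(
  targets=[
    [[0, -0.15, -0.3, -0.5, 0.18], [0, 0, -0.27, 0, 0.18], [0, 0, -0.15, 0, 0.18], [0.25, -0.018, 0, 0, 0.18], [0.25, -0.018, 0, 0, 0.18], [0.25, -0.018, 0, 0, 0.18], [0.2, -0.014, 0, 0, 0.18], [0.2, -0.014, 0, 0, 0.18]],
  ],
)

```text
clock: 2.82
eef_pos: [0.4633, -0.0978, 0.0295]
tool_rot: [0.036, 0.999, -0.0, 0.001]
ft_force: [0.0, -1.0, -0.0]
grip_width: 0.0501
grasp_force: 0.3
```

```bash
cat >> h.py <<'E'
C=np.array([515.3,-54.1]);_y=np.radians(-4.12);M=np.array([[np.cos(_y),-np.sin(_y)],[np.sin(_y),np.cos(_y)]])
def look(tag,view=None):
    o=get_obs();print("tcp board",((np.array(o["eef_pos"][:2])*1000-C)@M).round(1),"z",o["eef_pos"][2].round(4),"F",np.round(o["ft_force"],1),o["clock"])
    for n,lo in(("top",60),("side",60)):
        p,_=imaging.camera(n);cv2.imwrite(f"pics/{n}{tag}.png",p);b=p.astype(int)
        m=(b[...,2]-b[...,0]>22)&(b[...,2]<175)&(b[...,2]-b[...,1]<70)
        for c in blobs(m,lo,900):
            w=plane(n,c,.023)*1000;q=(w-C)@M
            if abs(q[:,0]).max()<125 and abs(q[:,1]).max()<245: print(n,rect(q/1000))
E
python3 - <<'E'
from h import *
look("1")
p=cv2.imread("pics/side1.png")[110:250,150:380];cv2.imwrite("pics/c1.png",cv2.resize(p,None,fx=3.4,fy=3.4,interpolation=2))
E
```

```text
tcp board [-48.7 -47.3] z 0.0295 F [ 0. -1. -0.] 2.8167
top (array([-11.6, -21.5]), array([43.1, 29.8]), 3.22)
side (array([-14.6, -17.4]), array([94. , 42.9]), 30.08)
```

View pics/c1.png

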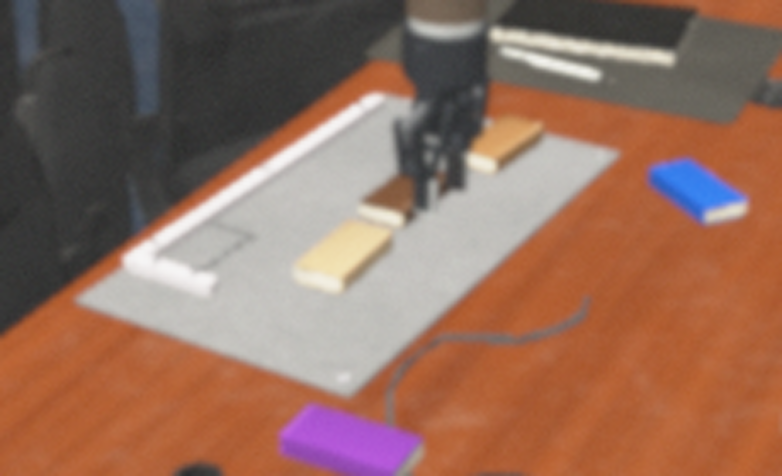

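The walnut has straightened and is sliding ahead of the two fingers, and the ash and oak are untouched. I'll continue.

>>> apply_moves(
  targets=[
    [[0.2, -0.014, 0, 0, 0.18], [0.25, -0.018, 0, 0, 0.18], [0.25, -0.018, 0, 0, 0.18], [0.25, -0.018, 0, 0, 0.18], [0.25, -0.018, 0, 0, 0.18], [0.25, -0.018, 0, 0, 0.18], [0.25, -0.018, 0, 0, 0.18], [0.2, -0.014, 0, 0, 0.18]],
  ],
)

```text
clock: 3.58
eef_pos: [0.5389, -0.1034, 0.0286]
tool_rot: [0.036, 0.999, 0.0, -0.0]
ft_force: [-0.4, -0.2, -0.2]
grip_width: 0.0505
grasp_force: 0.3
```

>>> apply_moves(
  targets=[
    [[0.15, -0.011, 0, 0, 0.18], [0.1, -0.007, 0, 0, 0.18], [0.1, -0.007, 0, 0, 0.18], [0.1, -0.007, 0, 0, 0.18]],
  ],
)

```text
clock: 3.92
eef_pos: [0.5562, -0.1047, 0.0285]
tool_rot: [0.036, 0.999, 0.0, -0.0]
ft_force: [0.1, -1.2, -0.3]
grip_width: 0.0504
grasp_force: 0.1
```

```bash
python3 -c "
from h import *
look('2')"
```

```text
tcp board [ 44.4 -47.5] z 0.0285 F [ 0.1 -1.2 -0.3] 3.9167
side (array([ 76.1, -12.8]), array([92. , 40.9]), 32.72)
```

>>> apply_moves(
  targets=[
    [[0.08, -0.006, 0, 0, 0.18], [0.08, -0.006, 0, 0, 0.18], [0.08, -0.006, 0, 0, 0.18], [0.05, -0.004, 0, 0, 0.18]],
  ],
)

```text
clock: 4.35
eef_pos: [0.5684, -0.1056, 0.0287]
tool_rot: [0.036, 0.999, -0.0, 0.0]
ft_force: [-1.0, 0.3, -0.3]
grip_width: 0.0505
grasp_force: 0.2
```

>>> apply_moves(
  targets=[
    [[0.04, -0.003, 0, 0, 0.18], [0.04, -0.003, 0, 0, 0.18], [0, 0, 0, 0, 0.18]],
  ],
)

```text
clock: 4.6
eef_pos: [0.5715, -0.1059, 0.0287]
tool_rot: [0.036, 0.999, -0.0, 0.0]
ft_force: [0.2, -0.6, -0.5]
grip_width: 0.0505
grasp_force: 0.0
```

>>> apply_moves(
  targets=[
    [[0.04, -0.003, 0, 0, 0.18], [0, 0, 0, 0, 0.18]],
  ],
)

```text
clock: 4.77
eef_pos: [0.5727, -0.1059, 0.0285]
tool_rot: [0.036, 0.999, 0.0, -0.0]
ft_force: [-1.6, 0.5, 0.2]
grip_width: 0.0502
grasp_force: 0.3
```

>>> apply_moves(
  targets=[
    [[0.03, -0.002, 0, 0, 0.18], [0.03, -0.002, 0, 0, 0.18], [0, 0, 0, 0, 0.18]],
  ],
)

```text
clock: 5.02
eef_pos: [0.5728, -0.1059, 0.0284]
tool_rot: [0.036, 0.999, 0.0, -0.002]
ft_force: [-6.4, -0.0, 5.4]
grip_width: 0.0502
grasp_force: 3.2
```

>>> apply_moves(
  targets=[
    [[0.03, -0.002, 0, 0, 0.18], [0, 0, 0, 0, 0.18]],
  ],
)

```text
clock: 5.18
eef_pos: [0.5728, -0.1059, 0.0282]
tool_rot: [0.036, 0.999, 0.0, -0.004]
ft_force: [-8.0, 0.0, 6.4]
grip_width: 0.0499
grasp_force: 4.4
```

The block is flush against the back rail (force -8 N). I'll back off and look.

>>> apply_moves(
  targets=[
    [[-0.4, 0.03, 0, 0, 0.18], [-0.6, 0.04, 0, 0, 0.18], [-0.4, 0, 0.5, 0, 0.18], [-0.6, -0.5, 0.8, 0, -1], [-0.6, -0.8, 0.3, 0, -1], [-0.6, -0.8, 0, 0, -1], [-0.6, -0.7, 0, 0, -1], [0, 0, 0, 0, -1]],
  ],
)

```text
clock: 5.85
eef_pos: [0.4226, -0.2179, 0.091]
tool_rot: [0.04, 0.999, -0.001, -0.0]
ft_force: [0.1, 0.2, -0.3]
grip_width: -0.0001
grasp_force: 0.0
```

```bash
python3 - <<'E'
from h import *
look("3")
p=cv2.imread("pics/top3.png")[105:225,220:390];cv2.imwrite("pics/c3.png",cv2.resize(p,None,fx=4.5,fy=4.5,interpolation=2))
E
```

```text
tcp board [ -80.7 -170.1] z 0.091 F [ 0.1  0.2 -0.3] 5.85
top (array([ 91.8, -43.9]), array([90. , 40.5]), 3.24)
side (array([ 81.4, -36.8]), array([113.2,  52.8]), 1.73)
```

View pics/c3.png

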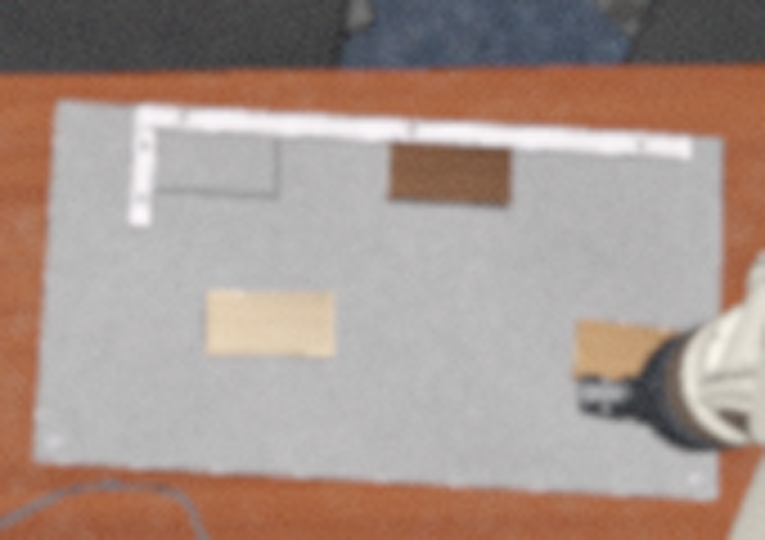

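The walnut is flush on the back rail at board y≈-44, and the others haven't moved. Next I'll push its right end with shut fingers.

>>> apply_moves(
  targets=[
    [[0.73, 0.135, 0, 0, -1], [0.73, 0.135, 0, 0, -1], [0.73, 0.135, 0, 0, -1], [0.73, 0.135, 0, 0, -1], [0.73, 0.135, 0, 0, -1], [0.73, 0.135, 0, 0, -1], [0, 0, 0, 0, -1], [0, 0, 0, 0, -1]],
  ],
)

```text
clock: 6.62
eef_pos: [0.6032, -0.1794, 0.0894]
tool_rot: [0.034, 0.999, 0.0, 0.0]
ft_force: [-1.5, 0.1, -0.5]
grip_width: -0.0002
grasp_force: 0.0
```

```bash
python3 -c "
from h import *
o=get_obs();print(((np.array(o['eef_pos'][:2])*1000-C)@M).round(1),o['eef_pos'],o['tool_rot'])"
```

```text
[  96.7 -118.6] [ 0.60323163 -0.1793503   0.08938438] [3.44321854e-02 9.99407028e-01 1.23990696e-04 4.11662866e-05]
```

>>> apply_moves(
  targets=[
    [[-0.14, -0.19, -0.3, 0, -1], [0, 0, -0.6, 0, -1], [0, 0, -0.4, 0, -1], [0, 0, -0.23, 0, -1], [0, 0, 0, 0, -1], [0.007, 0.1, 0, 0, -1], [0.011, 0.15, 0, 0, -1], [0.014, 0.2, 0, 0, -1]],
  ],
)

```text
clock: 7.28
eef_pos: [0.5979, -0.1711, 0.0307]
tool_rot: [0.037, 0.999, -0.0, 0.001]
ft_force: [0.8, 0.6, 0.4]
grip_width: 0.0
grasp_force: 0.0
```

>>> apply_moves(
  targets=[
    [[0.014, 0.2, 0, 0, -1], [0.014, 0.2, 0, 0, -1], [0.014, 0.2, 0, 0, -1], [0.014, 0.2, 0, 0, -1], [0.014, 0.2, 0, 0, -1], [0.014, 0.2, 0, 0, -1], [0.014, 0.2, 0, 0, -1], [0.014, 0.2, 0, 0, -1]],
  ],
)

```text
clock: 7.95
eef_pos: [0.6022, -0.1072, 0.0303]
tool_rot: [0.037, 0.999, -0.001, 0.001]
ft_force: [-0.2, -4.1, 6.5]
grip_width: 0.0
grasp_force: 2.9
```

```bash
python3 - <<'E'
from h import *
look("4")
p=cv2.imread("pics/top4.png")[105:225,220:390];cv2.imwrite("pics/c4.png",cv2.resize(p,None,fx=4.5,fy=4.5,interpolation=2))
E
```

```text
tcp board [ 90.5 -46.7] z 0.0303 F [-0.2 -4.1  6.5] 7.95
top (array([91.4, 13.9]), array([87.1, 41.9]), -0.19)
side (array([81.1, 19.6]), array([110.4,  54.2]), 3.31)
```

View pics/c4.png

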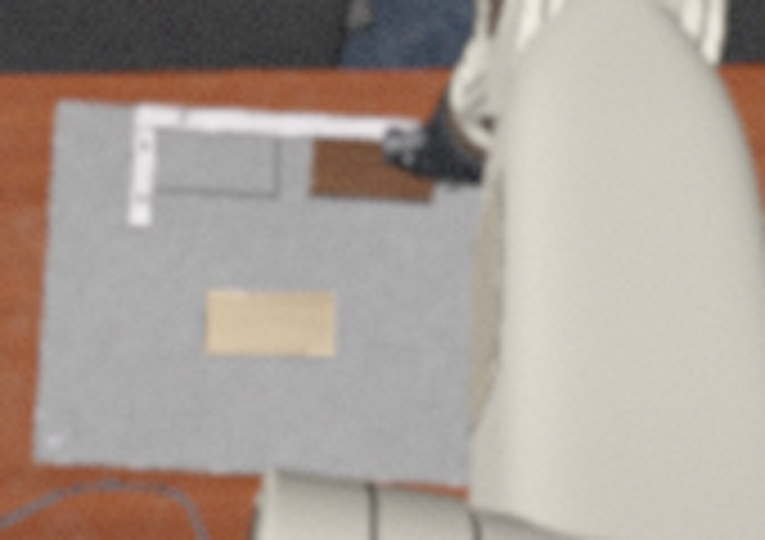

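The block is sliding along the back rail with its length still flush. It is about 30 mm short of the outline. I'll continue while watching the force.

>>> apply_moves(
  targets=[
    [[0.011, 0.15, 0, 0, -1], [0.011, 0.15, 0, 0, -1], [0.011, 0.15, 0, 0, -1], [0.011, 0.15, 0, 0, -1], [0.011, 0.15, 0, 0, -1], [0.011, 0.15, 0, 0, -1], [0.011, 0.15, 0, 0, -1], [0.011, 0.15, 0, 0, -1]],
  ],
)

```text
clock: 8.72
eef_pos: [0.6052, -0.0592, 0.0297]
tool_rot: [0.037, 0.999, -0.001, 0.0]
ft_force: [-0.8, -3.6, 5.3]
grip_width: 0.0001
grasp_force: 2.8
```

```bash
python3 -c "
from h import *
look('5')"
```

```text
tcp board [90.1  1.4] z 0.0297 F [-0.8 -3.6  5.3] 8.7167
top (array([91.3, 61.6]), array([89.6, 42.3]), 0.0)
side (array([81.4, 69.3]), array([112. ,  53.9]), 0.98)
```

>>> apply_moves(
  targets=[
    [[0.011, 0.15, 0, 0, -1], [0.011, 0.15, 0, 0, -1], [0.011, 0.15, 0, 0, -1], [0.011, 0.15, 0, 0, -1], [0.011, 0.15, 0, 0, -1], [0.011, 0.15, 0, 0, -1], [0.011, 0.15, 0, 0, -1], [0.011, 0.15, 0, 0, -1]],
  ],
)

```text
clock: 9.48
eef_pos: [0.6084, -0.0107, 0.0294]
tool_rot: [0.037, 0.999, -0.0, 0.0]
ft_force: [0.6, -3.8, 5.0]
grip_width: -0.0001
grasp_force: 2.7
```

>>> apply_moves(
  targets=[
    [[0.006, 0.08, 0, 0, -1], [0.006, 0.08, 0, 0, -1], [0.004, 0.06, 0, 0, -1], [0.003, 0.04, 0, 0, -1], [0, 0, 0, 0, -1]],
  ],
)

```text
clock: 9.9
eef_pos: [0.6091, -0.0, 0.0294]
tool_rot: [0.036, 0.999, -0.0, -0.0]
ft_force: [-0.2, -1.9, 3.5]
grip_width: 0.0002
grasp_force: 2.1
```

```bash
python3 -c "
from h import *
look('6')"
```

```text
tcp board [89.7 60.7] z 0.0294 F [-0.2 -1.9  3.5] 9.9
top (array([ 91. , 120.2]), array([88.3, 42.1]), -0.4)
side (array([ 81. , 124.2]), array([105.1,  53.9]), 0.12)
```

>>> apply_moves(
  targets=[
    [[0.004, 0.06, 0, 0, -1], [0.004, 0.06, 0, 0, -1], [0.003, 0.04, 0, 0, -1], [0, 0, 0, 0, -1]],
  ],
)

```text
clock: 10.33
eef_pos: [0.6095, 0.0062, 0.0291]
tool_rot: [0.036, 0.999, 0.0, -0.0]
ft_force: [0.0, -2.1, 3.7]
grip_width: -0.0
grasp_force: 1.7
```

>>> apply_moves(
  targets=[
    [[0.002, 0.03, 0, 0, -1], [0, 0.03, 0, 0, -1], [0, 0, 0, 0, -1]],
  ],
)

```text
clock: 10.58
eef_pos: [0.6097, 0.0079, 0.0291]
tool_rot: [0.036, 0.999, -0.0, -0.0]
ft_force: [-0.2, -3.8, 4.8]
grip_width: -0.0001
grasp_force: 2.5
```

>>> apply_moves(
  targets=[
    [[0.002, 0.03, 0, 0, -1], [0, 0.03, 0, 0, -1], [0, 0, 0, 0, -1]],
  ],
)

```text
clock: 10.83
eef_pos: [0.6097, 0.0083, 0.0292]
tool_rot: [0.037, 0.999, -0.002, -0.0]
ft_force: [0.6, -8.3, 5.1]
grip_width: -0.0
grasp_force: 4.9
```

The end has met the side rail. One firmer nudge, then I'll back off and check.

>>> apply_moves(
  targets=[
    [[0, 0.04, 0, 0, -1], [0, 0, 0, 0, -1], [-0.007, -0.15, 0, 0, -1], [-0.02, -0.4, 0, 0, -1], [-0.05, -0.6, 0, 0, -1], [0, -0.2, 0.8, 0, -1], [-0.4, 0, 0.8, 0, -1], [-0.7, 0, 0, 0, -1]],
  ],
)

```text
clock: 11.5
eef_pos: [0.5685, -0.042, 0.0983]
tool_rot: [0.037, 0.999, 0.001, 0.006]
ft_force: [2.2, -0.4, 0.5]
grip_width: -0.0004
grasp_force: 0.0
```

>>> apply_moves(
  targets=[
    [[-0.9, 0, 0, 0, 0.18], [-0.9, 0, 0, 0, 0.18], [-0.9, 0, 0, 0, 0.18], [0, 0, 0, 0, 0.18], [0, 0, 0, 0, 0.18]],
  ],
)

```text
clock: 11.92
eef_pos: [0.451, -0.0408, 0.092]
tool_rot: [0.036, 0.999, 0.001, -0.002]
ft_force: [0.5, -0.6, 0.7]
grip_width: 0.0504
grasp_force: 0.0
```

```bash
python3 - <<'E'
from h import *
look("7")
p=cv2.imread("pics/top7.png")[115:175,235:315];p2=cv2.imread("pics/side7.png")[145:215,170:260]
f=lambda a:cv2.resize(a,(560,int(560*a.shape[0]/a.shape[1])),interpolation=2)[:300]
p2=cv2.resize(p2,(385,300),interpolation=2);p=cv2.resize(p,(400,300),interpolation=2)
cv2.imwrite("pics/c7.png",np.hstack([p,p2]))
E
```

```text
tcp board [-65.1   8.7] z 0.092 F [ 0.5 -0.6  0.7] 11.9167
top (array([ 91. , 127.3]), array([87.7, 42.6]), -0.4)
side (array([ 81.3, 128.3]), array([92.9, 54.5]), -0.88)
```

View pics/c7.png

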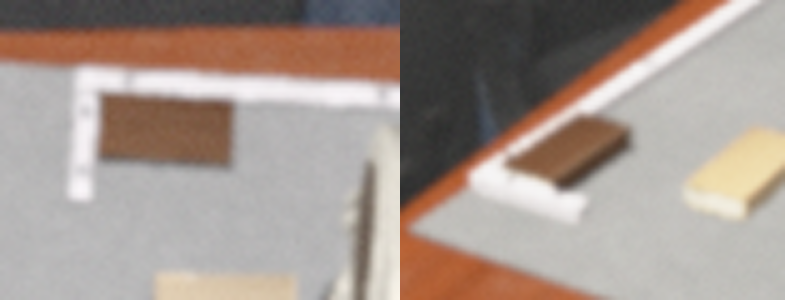

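Top crop: the walnut's left end is on the side rail and its upper long side is on the back rail, covering the outline. I'll finish with a light squaring press on the long side.

>>> apply_moves(
  targets=[
    [[0.58, 0.56, 0, 0, 0.18], [0.58, 0.56, 0, 0, 0.18], [0.58, 0.56, 0, 0, 0.18], [0.58, 0.56, 0, 0, 0.18], [0.58, 0.56, 0, 0, 0.18], [0, 0, 0, 0, 0.18], [0, 0, 0, 0, 0.18]],
  ],
)

```text
clock: 12.6
eef_pos: [0.5732, 0.0721, 0.0925]
tool_rot: [0.035, 0.999, 0.0, 0.001]
ft_force: [-0.1, 0.3, 0.0]
grip_width: 0.0503
grasp_force: 0.0
```

```bash
python3 -c "
from h import *
o=get_obs();print(((np.array(o['eef_pos'][:2])*1000-C)@M).round(1),o['eef_pos'],o['tool_rot'])"
```

```text
[ 48.7 130. ] [0.57316741 0.07206638 0.0925203 ] [3.49433383e-02 9.99388986e-01 4.51008329e-04 6.43021681e-04]
```

>>> apply_moves(
  targets=[
    [[-0.22, -0.29, 0, 0, 0.18], [0, 0, -0.5, 0, 0.18], [0, 0, -0.6, 0, 0.18], [0, 0, -0.4, 0, 0.18], [0, 0, -0.1, 0, 0.18], [0, 0, 0, 0, 0.18], [0.1, -0.007, 0, 0, 0.18], [0.1, -0.007, 0, 0, 0.18]],
  ],
)

```text
clock: 13.27
eef_pos: [0.5712, 0.0578, 0.0305]
tool_rot: [0.036, 0.999, 0.0, 0.001]
ft_force: [0.7, 0.2, -0.4]
grip_width: 0.0505
grasp_force: 0.0
```

>>> apply_moves(
  targets=[
    [[0.08, -0.006, 0, 0, 0.18], [0.08, -0.006, 0, 0, 0.18], [0.06, -0.004, 0, 0, 0.18], [0, 0, 0, 0, 0.18]],
  ],
)

```text
clock: 13.6
eef_pos: [0.5798, 0.0573, 0.0298]
tool_rot: [0.036, 0.999, 0.0, 0.001]
ft_force: [0.0, -0.4, 0.3]
grip_width: 0.0502
grasp_force: 0.0
```

>>> apply_moves(
  targets=[
    [[0.05, -0.004, 0, 0, 0.18], [0.05, -0.004, 0, 0, 0.18], [0.03, -0.002, 0, 0, 0.18], [0, 0, 0, 0, 0.18]],
  ],
)

```text
clock: 13.93
eef_pos: [0.5841, 0.0568, 0.0292]
tool_rot: [0.036, 0.999, -0.0, 0.0]
ft_force: [0.5, -0.8, -0.3]
grip_width: 0.0503
grasp_force: 0.0
```

>>> apply_moves(
  targets=[
    [[0.03, -0.002, 0, 0, 0.18], [0.02, 0, 0, 0, 0.18], [0, 0, 0, 0, 0.18]],
  ],
)

```text
clock: 14.18
eef_pos: [0.5845, 0.0568, 0.029]
tool_rot: [0.036, 0.999, -0.0, -0.001]
ft_force: [-4.4, 1.1, 2.5]
grip_width: 0.0501
grasp_force: 2.2
```

Contact came at the same x as the first flush press, so the block is flush. I'll retreat and clear the hand.

>>> apply_moves(
  targets=[
    [[0.02, 0, 0, 0, 0.18], [0, 0, 0, 0, 0.18], [-0.2, 0.014, 0, 0, 0.18], [-0.25, 0.018, 0, 0, 0.18], [0, 0, 0.5, 0, 0.18], [0, 0, 0.9, 0, 0.18], [0, 0, 0.9, 0, 0.18], [-0.6, 0, 0.6, 0, 0.18]],
  ],
)

```text
clock: 14.85
eef_pos: [0.5501, 0.0583, 0.1489]
tool_rot: [0.037, 0.999, 0.001, 0.005]
ft_force: [1.4, 0.4, 0.9]
grip_width: 0.0503
grasp_force: 0.0
```

>>> apply_moves(
  targets=[
    [[-0.9, 0, 0.3, 0, 0.18], [-0.9, 0, 0.3, 0, 0.18], [-0.9, 0, 0.3, 0, 0.18], [-0.9, 0, 0, 0, 0.18], [0, 0, 0, 0, 0.18], [0, 0, 0, 0, 0.18], [0, 0, 0, 0, 0.18]],
  ],
)

```text
clock: 15.43
eef_pos: [0.4019, 0.0582, 0.1819]
tool_rot: [0.036, 0.999, 0.0, 0.002]
ft_force: [0.5, -0.9, 0.1]
grip_width: 0.0506
grasp_force: 0.0
```

```bash
python3 - <<'E'
from h import *
look("8")
p=cv2.imread("pics/top8.png")[105:225,220:390];p2=cv2.imread("pics/side8.png")[140:240,165:300]
cv2.imwrite("pics/c8.png",np.hstack([cv2.resize(p,(425,300),interpolation=2),cv2.resize(p2,(375,300),interpolation=2)]))
E
```

```text
tcp board [-121.2  103.9] z 0.1819 F [ 0.5 -0.9  0.1] 15.4333
top (array([ -27. , -206.3]), array([55.1, 28.2]), -11.04)
top (array([ 91.6, 127.5]), array([86.9, 42.3]), 0.17)
side (array([ 82.2, 128.5]), array([92.9, 54.8]), -1.44)
```

View pics/c8.png

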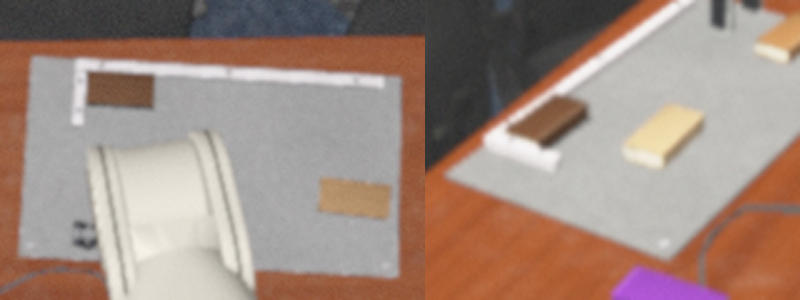

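The walnut sits in the corner, the ash and oak are where they were, and the hand is clear.

```bash
python3 -c "
from workcell import order
print(order.job_done())"
```

```text
the job is handed in; nothing more can be done
None
```

The walnut sample is in the corner, one long side against the back rail and one end against the side rail, both confirmed by contact force and camera. Only pushes were used, the oak, ash and loupe were not touched, the hand is clear, and I handed the job in at about 15.5 s.

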